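# Tip the spacer carton over against the bench stop

## Task

Push the standing orange-banded carton of tile spacers over so that it falls towards the dark wooden stop and lands flat inside the blue-taped rectangle, and let it come to rest there short of the stop. Then push it along the bench until its top end sits snug and square against the stop, ready to be slit open. Do not pick the carton up, and leave the other things on the bench where they are.

Things in the scene. Friction and masses are not known exactly. Their poses are not given: they have to be found in the camera images.
- zone: Marked zone, fixed to the bench: a rectangle 240 mm long (its x) and 140 mm wide (its y) inside, bounded by 12 mm strips of flat blue tape on three sides and, on its +x end, by a fixed dark wooden stop strip 22 mm high, 22 mm thick and 164 mm wide. Origin: centre of the rectangle on the bench surface; +x points to the stop, z up. The stop's face is at x = +120 mm, the tape's inner edges at x = -120 mm and y = +-70 mm.
- carton: Loose closed cardboard carton with an orange band, rigid, about 0.25 kg (0.17 to 0.35), 45 mm thick (its x), 75 mm wide (its y), 150 mm tall (its z). Origin: centre of its underside. At the start it stands upright inside the rectangle at the end away from the stop, its +x face turned to the stop within about 5 degrees; tipped over as wanted it lies on its +x face, its z pointing to the stop, 45 mm high, with some 25 to 50 mm left between its top end and the stop.
- carton_top (a point): Centre of the carton's top end, 150 mm from its underside; axes as the carton's.
- float: Bystander: rubber grout float lying flat, 240 x 100 mm, 68 mm high, wooden handle. Origin: centre of its underside, x along its length.
- trowel: Bystander: blue plastic notched trowel lying flat, 220 x 101 mm, 62 mm high. Origin: centre of its underside, x along its length.
- tile_a: Bystander: loose white ceramic tile, 100 x 100 x 8 mm, lying beside the zone, on its +y side. Origin: centre of its underside.
- tile_b: Bystander: loose white ceramic tile, 100 x 100 x 8 mm, lying on the near left part of the bench. Origin: centre of its underside.
- scraper: Bystander: steel putty scraper with a red handle, 203 mm long, 60 mm wide, 17 mm high, lying beside the zone, on its -y side. Origin: on the bench at the handle's end next to the blade; x points to the blade.
- glue: Bystander: yellow glue bottle with a red cap, standing, 60 mm across, 150 mm tall. Origin: centre of its underside.
There are look-alikes about, which are no part of the job. What is shaped like the carton but pink is not meant.

How it is judged (in metres and radians):
On the way, in this order (a step that is already met when the one before it is completed fails the run):
1. the carton has been tipped towards the stop and lies at rest inside the taped rectangle, still short of the stop (angle between carton's own x axis and vertical above 3 rad and height (world z) of each of carton_top, carton below 0.035 m and y of carton in the frame of zone between -0.032 and 0.032 m and y of carton_top in the frame of zone between -0.032 and 0.032 m and linear speed of carton below 0.02 m/s and angular speed of carton below 0.1 rad/s and x of carton in the frame of zone above -0.12 m and x of carton_top in the frame of zone below 0.112 m), for 0.2 s.
2. the carton's top end sits snug and square against the stop (angle between carton's own x axis and vertical above 3 rad and height (world z) of each of carton_top, carton below 0.035 m and y of carton in the frame of zone between -0.032 and 0.032 m and y of carton_top in the frame of zone between -0.032 and 0.032 m and x of carton_top in the frame of zone above 0.1155 m and angle between the z axis of carton and the x axis of zone, either way round below 0.05 rad), for 0.2 s.
At the end, for the whole second after the job is handed in: The carton lies flat on its +x face (within 0.14 rad), at rest, inside the taped rectangle (its centre line within 32 mm of the zone's), the centre of its top end within 4.5 mm of the stop's face and the carton square to the stop within 0.05 rad (all of step 2 and linear speed of carton below 0.02 m/s and angular speed of carton below 0.1 rad/s and x of carton_top in the frame of zone below 0.125 m); the robot touches nothing.
It fails at once if the carton is lifted or carried (its underside's centre more than 45 mm, or its top more than 170 mm, above the bench) (height (world z) of carton above 0.045 m or height (world z) of carton_top above 0.17 m).
It fails at once if the carton falls sideways or away from the stop, or lands outside the taped rectangle (angle between carton's own z axis and vertical above 1.4 rad and (angle between carton's own x axis and vertical below 2.6 rad or y of any of carton_top, carton in the frame of zone above 0.04 m or y of any of carton_top, carton in the frame of zone below -0.04 m or x of carton in the frame of zone below -0.125 m)).
It fails at once if another thing on the bench is moved by more than 15 mm (distance of any of float, trowel, tile_a, tile_b, scraper, glue from where it was at the start of the episode above 0.015 m).
It also fails if it takes over 64 s, if anything falls off the work surface, if the arm or the gripper's body presses on something with over 40 N, if the wrist force passes 120 N, or if a joint passes its speed limit or range.

## Robot

A 6-joint arm with a two-finger parallel gripper is mounted at the origin on the work surface. World frame = base frame: x ahead of the robot, y to its left, z up, the work surface at z = 0. Lengths are in mm, angles in rad, forces in N, time in s.
With the tool pointing down it reaches from about 350 to 975 mm from the base axis. Payload 7.1 kg.
Tool frame: the origin (TCP) lies at the very end of the fingers, on their centre line; the grasp point (between the pads) lies 19 mm behind it; z points along the fingers, y is the line along which they close (so a half turn about z gives the same grasp; the last joint's range is limited). The gripper opens to 88 mm and grips with 3 to 60 N. Pads are 20 mm wide; open, the fingers measure 115 mm over their backs; the gripper's body (75 mm by 178 mm) begins 61 mm behind the grasp point.
Start: joints at [1.301, 0.423, 1.63, -0, 1.089, -0.019], TCP at [155.08, 605.438, 222.675] pointing down, gripper open.
Joint ranges: [-3, 3], [-0.9, 2.11], [0.09, 2.58], [-1.31, 4.45], [0.11, 2.69], [-2.54, 2.54]. Speed limits (rad/s): [2.39, 2.39, 3.01, 3.14, 3.14, 3.14].

## Interface

Orientations are given as a rotation vector (axis times angle).
In Python, from workcell import ctrl gives the robot as it stands. The module is installed in compiled form; this text tells all that it offers.
- The arm moves only by the shell command python3 -m inch 'ROWS'. ROWS is JSON, a list of rows, each a list of 7 numbers: the shift along the tool's x, y, z scaled (see below), then the turn, a rotation vector about the tool's x, y, z scaled (see below), then the closure, from -1 (fully open) to 1 (shut). In form: [[tx, ty, tz, wx, wy, wz, hand], ...]. A call has 1 to 10 rows; each row is the pose to reach, as a shift and turn from the pose commanded when the call began, along the tool's axes at that moment; what a row does not reach only later rows make up. The controller multiplies each number of a shift by 0.15 m and each number of a turn by pi/4 rad. A row lasts 1/8 s, in which the tool goes at most 62.5 mm and 10.7 degrees, less where a joint would pass 70% of its speed; a pose out of reach is approached as far as the arm can. A call with a number of a shift or a turn outside -1 to 1 is refused whole. A call with a gripper value outside its range is refused whole. The fingers move at their own pace and stop on an object; the grip force is fixed at half the most. Time passes only in rows, so rows that repeat a pose let the fingers close. It gives the time, the measured TCP pose, the force, the opening and the grip force at its end, in the units of the state.
- ctrl.get_obs(): the state, without advancing time (a new reading comes with each control period).
- ctrl.get_image(name): name is "scene" or "top"; returns the picture (420x560x3 uint8, red, green, blue); there is no depth.
- ctrl.camera_params(name): a dict with "vfov" (degrees; the focal length in pixels is half the picture's height over the tangent of half this angle, whatever the lens; pixels are square), "cx", "cy" (the principal point, pixels), "distortion" ([k1, k2, p1, p2, k3] as OpenCV has them; the pictures are not rectified), "eye" and "attitude" of the camera in the world. Camera axes: x right, y up, looking along -z (the intrinsics and any distortion apply to the point x, -y, -z); pixel columns grow to the right and rows downward; lengths in mm; the calibration is good to about 2 mm. A picture is of the moment at which its call begins. camera_params takes no time and is no camera call.
- ctrl.close_job(): hands the job in; it is judged then, once.
The state is a dict: "t": time; "qpos": joint angles; "qvel": joint speeds; "joint_torque": joint torques, N m; "ee_pos": TCP position; "orientation": TCP orientation; "ft_force": force on the tool from outside, world axes, zero at the start; "moment": the same for the moment, N m; "width": finger opening in mm; "grasp_force": force on a finger pad.
Only numpy, scipy, OpenCV 4.12 (cv2) and the standard library are available. Lean on these libraries where they do the work, as an engineer would, in place of code of your own. Each camera call takes 0.05 s, during which the arm holds its last target. There are 200 camera calls.

## Working session

There is one attempt and no reset: what is moved stays moved. The work goes in short steps, Python scripts to look and compute and a shell command to move; the robot and the scene stay as the last step left them, time stands still between calls to the robot, and variables do not carry over. Pictures are saved under pics/ and viewed, at most 10 in all, crops included, and the job is handed in when it is done.

```bash
mkdir -p pics
python3 - <<'E'
from workcell import ctrl
import cv2
for n in("scene","top"):
    cv2.imwrite(f"pics/{n}0.png",ctrl.get_image(n)[:,:,::-1]); print(ctrl.camera_params(n))
print(ctrl.get_obs())
E
```

```text
{'vfov': 53.90028702430769, 'cx': 277.73498331780075, 'cy': 203.94099061843283, 'distortion': array([-0.10333756,  0.        ,  0.        ,  0.        ,  0.        ]), 'eye': array([1054.30637648, -548.1323379 , 1025.02395883]), 'attitude': array([0.65773018, 0.27151456, 0.72349935])}
{'vfov': 53.75152680993606, 'cx': 277.7894137290698, 'cy': 206.14566647690646, 'distortion': array([-0.12919052,  0.        ,  0.        ,  0.        ,  0.        ]), 'eye': array([ 314.78427343,    2.81339402, 1350.27235186]), 'attitude': array([ 0.14044422, -0.14568442, -1.58295095])}
{'t': 0.1, 'qpos': array([ 1.30101470e+00,  4.23762637e-01,  1.63054783e+00, -2.18846409e-06,
        1.08860562e+00, -1.90012783e-02]), 'qvel': array([-0.0009133 , -0.00158286, -0.00030365,  0.00049566, -0.00204482,
       -0.00124603]), 'joint_torque': array([-3.32215641e-04, -5.45611382e+01, -2.74328381e+01,  6.45088521e-02,
        1.88644230e-02, -3.19250341e-05]), 'ee_pos': array([154.95154455, 605.00384815, 222.00637755]), 'orientation': array([-3.92868155e-01, -3.11674034e+00,  2.05752695e-03]), 'ft_force': array([ 0.24781963, -1.14583119,  0.07862771]), 'moment': array([-0.03208862,  0.01050427,  0.03092346]), 'grasp_force': 0.0, 'width': 87.8636984290817}
```

View pics/scene0.png

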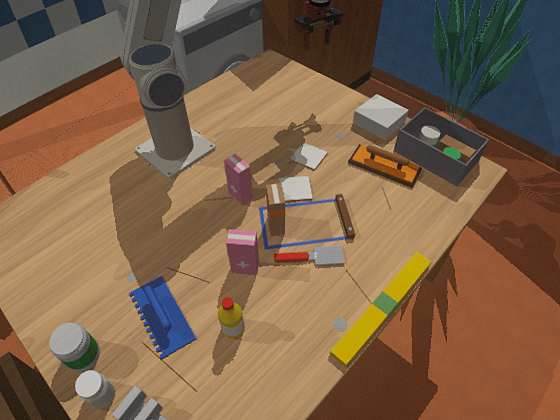

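View pics/top0.png

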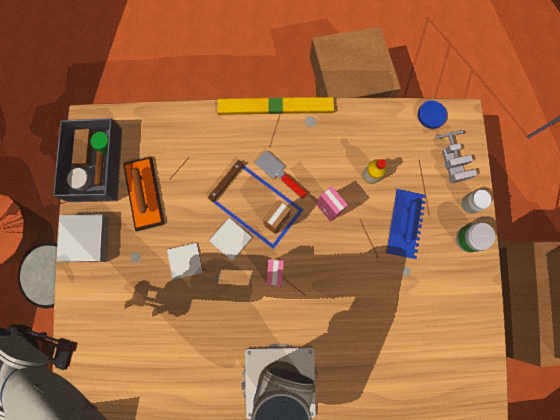

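The candidates in the scene picture are the carton at (276,208), which is brown with an orange band and stands inside the blue tape, and pink boxes at (238,180) and (242,252). The first fits, because the other two are pink and outside the tape. In the top picture it is at (278,217), with the stop at (227,181). I'll confirm this in an enlarged crop.

```bash
python3 - <<'E'
import cv2,numpy as np
t=cv2.imread("pics/top0.png")[150:280,200:330]; s=cv2.imread("pics/scene0.png")[165:275,230:360]
t=cv2.resize(t,(520,520),interpolation=cv2.INTER_CUBIC)
cv2.imwrite("pics/ct.png",t); cv2.imwrite("pics/cs.png",cv2.resize(s,None,fx=5,fy=5,interpolation=cv2.INTER_CUBIC))
E
cat > h.py <<'E'
import numpy as np,cv2
from workcell import ctrl
from scipy.spatial.transform import Rotation as R
def cam(n):
    c=ctrl.camera_params(n); f=210/np.tan(np.radians(c["vfov"]/2))
    K=np.array([[f,0,c["cx"]],[0,f,c["cy"]],[0,0,1]]); M=R.from_rotvec(c["attitude"]).as_matrix()@np.diag([1,-1,-1])
    return K,c["distortion"],M,np.array(c["eye"])
def ray(n,px,z):
    K,d,M,e=cam(n); p=cv2.undistortPoints(np.array(px,float).reshape(-1,1,2),K,d)[:,0]
    v=np.c_[p,np.ones(len(p))]@M.T
    return e+v*((z-e[2])/v[:,2])[:,None]
def proj(n,P):
    K,d,M,e=cam(n); return cv2.projectPoints(np.array(P,float).reshape(-1,1,3),cv2.Rodrigues(M.T)[0],-M.T@e,K,d)[0][:,0]
E
```

```text
(no output)
```

View pics/ct.png

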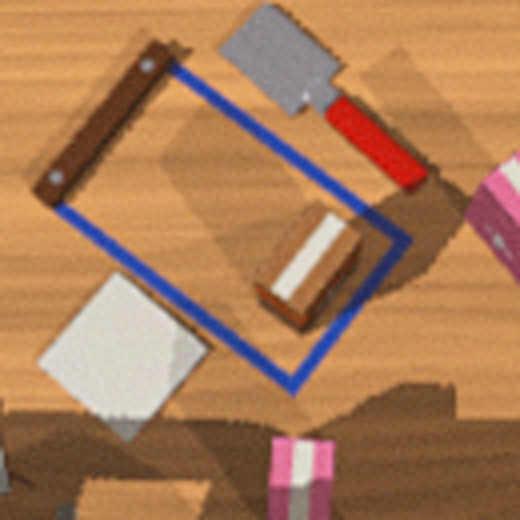

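View pics/cs.png

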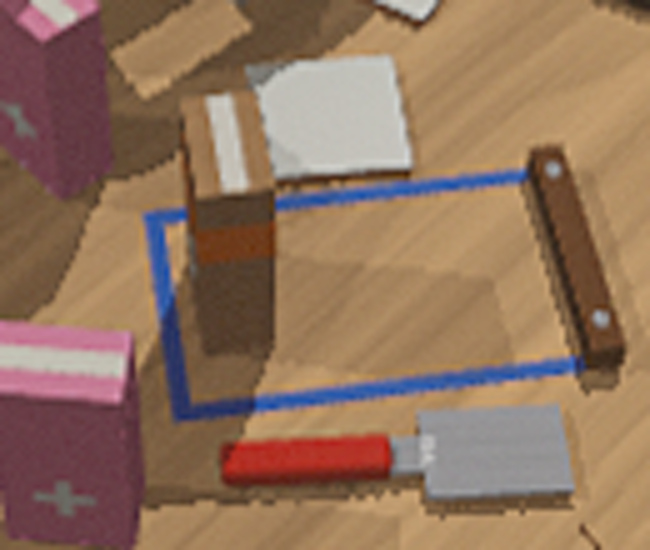

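```bash
cat > fit.py <<'E'
from h import *
from scipy.optimize import least_squares
T=lambda a:(np.array(a,float)-1.5)/4+[200,150]
S=lambda a:(np.array(a,float)-2)/5+[230,165]
def loc(p,P): c,s=np.cos(p[2]),np.sin(p[2]); P=np.array(P,float); return np.c_[p[0]+c*P[:,0]-s*P[:,1],p[1]+s*P[:,0]+c*P[:,1],P[:,2]]
def fit(x0,obs):
    f=lambda p:np.concatenate([(proj(n,loc(p,P))-px).ravel() for n,P,px in obs])
    r=least_squares(f,x0); print(np.round(r.x,3),"res",np.round(r.fun,1)); return r.x
if __name__=="__main__":
    zt=T([[412,240],[293,393]]); P=ray("top",zt,0); Q=ray("top",T([[112,125]]),10)
    d=Q[0]-P.mean(0); x0=[*((Q[0]+P.mean(0))/2)[:2],np.arctan2(d[1],d[0])]
    z=fit(x0,[("top",[[-132,-82,0],[-132,82,0]],zt),("top",[[120,-82,22],[120,82,22],[142,-82,22]],T([[178,53],[57,207],[155,40]])),
     ("scene",[[-132,-82,0],[-132,82,0]],S([[178,420],[146,213]])),("scene",[[120,-82,22],[120,82,22]],S([[588,364],[529,152]]))])
    c0=[*loc(z,[[-85,0,0]])[0,:2],z[2]]
    L=[[22.5,37.5,150],[22.5,-37.5,150],[-22.5,-37.5,150],[-22.5,37.5,150]]
    c=fit(c0,[("top",L,T([[257,283],[332,212],[363,238],[297,308]])),("scene",L+[[-22.5,-37.5,0],[22.5,-37.5,0]],S([[262,90],[275,188],[190,197],[182,97],[205,357],[272,351]]))])
    a=c[:2]-z[:2]; co,si=np.cos(z[2]),np.sin(z[2]); print("carton in zone",co*a[0]+si*a[1],-si*a[0]+co*a[1],np.degrees(c[2]-z[2]))
    for n,px,zz in (("scene",[[300,157]],0),("top",[[275,260]],120),("top",[[333,190]],150)): print(n,ray(n,px,zz))
    print("behind pts",loc(z,[[-170,0,0],[-200,0,0],[-250,0,0]]))
E
python3 fit.py
```

```text
[569.66   64.996   0.889] res [ 1.  -0.1  0.1  0.7 -0.2 -0.5 -1.4 -1.   0.5 -1.1 -1.4  0.8 -0.6 -0.1
  0.5 -1.9  0.3 -0.6]
[512.611  -0.618   0.844] res [-1.  -2.  -3.  -3.2  0.8  0.   0.7  1.7 -0.7  0.2 -0.9  0.5 -0.1 -0.2
 -0.3 -0.1 -1.7 -0.6 -0.4 -0.5]
carton in zone -86.89707672888048 2.9448367675321876 -2.593666462697047
scene [[367.61673072 279.5124006    0.        ]]
top [[379.24891531   7.76386767 120.        ]]
top [[ 581.43302668 -168.13895077  150.        ]]
behind pts [[ 462.52575904  -66.99776603    0.        ]
 [ 443.61971262  -90.29071365    0.        ]
 [ 412.10963525 -129.11229301    0.        ]]
```

```bash
sed -i 's/("top",L,T(.*)),("scene",L+/("top",[[0,-37.5,150],[0,37.5,150],[-22.5,-37.5,150],[-22.5,37.5,150],[22.5,37.5,150]],T([[340,216],[281,296],[363,237],[304,314],[257,282]])),("scene",L+/' fit.py; python3 fit.py | head -8
python3 - <<'E'
from h import *
o=ctrl.get_obs(); print(R.from_rotvec(o["orientation"]).as_matrix().round(3))
E
```

```text
[569.66   64.996   0.889] res [ 1.  -0.1  0.1  0.7 -0.2 -0.5 -1.4 -1.   0.5 -1.1 -1.4  0.8 -0.6 -0.1
  0.5 -1.9  0.3 -0.6]
[ 5.13154e+02 -5.07000e-01  8.92000e-01] res [ 0.2  0.1 -0.7 -0.   0.5 -0.6 -0.4  0.2 -0.8 -1.2 -1.2  0.1 -0.1  0.2
  0.8  0.1 -0.7  0.3 -0.9 -0.3  0.3 -0.8]
carton in zone -86.46805452650966 2.593100425225508 0.158019030662564
scene [[367.61673072 279.5124006    0.        ]]
top [[379.24891531   7.76386767 120.        ]]
top [[ 581.43302668 -168.13895077  150.        ]]
[[-0.969  0.248 -0.   ]
 [ 0.248  0.969 -0.001]
 [ 0.    -0.001 -1.   ]]
```

```bash
cat > go.py <<'E'
# go.py zx zy z : shift/turn numbers from the current pose to a zone-frame TCP goal, x_tool along zone +x
import sys
from h import *
zx,zy,z=map(float,sys.argv[1:4]); Z=(569.66,64.996,.889)
u=np.array([np.cos(Z[2]),np.sin(Z[2]),0]); v=np.array([-u[1],u[0],0])
G=np.array([Z[0],Z[1],z])+zx*u+zy*v
o=ctrl.get_obs(); M=R.from_rotvec(o["orientation"]).as_matrix()
d=o["ee_pos"]-np.array([Z[0],Z[1],0])
w=R.from_matrix(M.T@np.c_[u,-v,[0,0,-1]]).as_rotvec()
print("t",o["t"],"zone tcp",np.round([d@u,d@v,d[2]],1),"F zone",np.round([o["ft_force"]@u,o["ft_force"]@v,o["ft_force"][2]],1),"w",o["width"])
print("shift",np.round(M.T@(G-o["ee_pos"])/150,3),"turn",np.round(w/(np.pi/4),3))
E
python3 go.py -155 2.6 222
```

```text
t 0.1 zone tcp [157.9 662.3 222. ] F zone [-0.7 -0.9  0.1] w 87.8636984290817
shift [-3.124 -3.733  0.005] turn [-1.000e-03  2.000e-03  2.549e+00]
```

```bash
python3 -m inch '[[-0.25,-0.3,0,0,0,0.2,0],[-0.5,-0.6,0,0,0,0.4,0],[-0.8,-0.95,0,0,0,0.6,0],[-0.8,-0.95,0,0,0,0.85,0],[-0.8,-0.95,0,0,0,0.85,0]]'; python3 go.py -155 2.6 222
```

```text
t: 0.72
ee_pos: [236.3, 437.0, 222.7]
orientation: [-1.393, -2.816, 0.0]
ft_force: [1.3, 0.1, -0.9]
width: 44.6
grasp_force: 0.0
t 0.725 zone tcp [ 78.8 493.2 222.7] F zone [ 0.9 -0.9 -0.9] w 44.57578858681642
shift [-3.545 -0.747  0.005] turn [-0.    -0.     1.698]
```

```bash
python3 -m inch '[[-0.33,-0.07,0,0,0,0.2,0],[-0.66,-0.14,0,0,0,0.4,0],[-1,-0.21,0,0,0,0.6,0],[-1,-0.21,0,0,0,0.85,0],[-1,-0.21,0,0,0,0.85,0]]'; python3 go.py -155 2.6 222
```

```text
t: 1.35
ee_pos: [302.3, 299.7, 222.8]
orientation: [-2.234, -2.209, -0.001]
ft_force: [-0.3, 0.4, 0.8]
width: 44.1
grasp_force: 0.0
t 1.35 zone tcp [ 13.8 355.5 222.8] F zone [0.1 0.5 0.8] w 44.064411905082565
shift [-2.343  1.144  0.004] turn [ 0.    -0.     0.854]
```

```bash
python3 -m inch '[[-0.33,0.16,0,0,0,0.2,0],[-0.66,0.32,0,0,0,0.4,0],[-1,0.49,0,0,0,0.6,0],[-1,0.49,0,0,0,0.854,0],[-1,0.49,0,0,0,0.854,0]]'; python3 go.py -155 2.6 222
```

```text
t: 1.98
ee_pos: [373.6, 148.5, 222.6]
orientation: [-2.835, -1.353, 0.0]
ft_force: [-0.7, 0.3, -0.8]
width: 44.0
grasp_force: 0.0
t 1.975 zone tcp [-58.7 204.9 222.6] F zone [-0.2  0.7 -0.8] w 43.9559529382443
shift [-0.644  1.348  0.004] turn [-0.    -0.     0.002]
```

```bash
python3 -m inch '[[-0.33,0.33,0,0,0,0,0],[-0.64,0.66,0,0,0,0,0],[-0.644,1,0,0,0,0,0],[-0.644,1,0,0,0,0,0]]'; python3 -m inch '[[0,0.17,0,0,0,0,0],[0,0.348,0,0,0,0,0],[0,0.348,0.2,0,0,0,0],[0,0.348,0.4,0,0,0,0],[0,0.348,0.65,0,0,0,0],[0,0.348,0.65,0,0,0,0]]'; python3 go.py -129 2.6 125
python3 - <<'E'
from h import *
a=ctrl.get_image("scene")[130:300,190:390,::-1]
cv2.imwrite("pics/pre.png",cv2.resize(a,None,fx=3.5,fy=3.5,interpolation=2))
E
```

```text
t: 2.48
ee_pos: [430.8, -22.8, 223.0]
orientation: [2.834, 1.352, 0.003]
ft_force: [-0.1, 0.3, -1.6]
width: 44.0
grasp_force: 0.0
t: 3.22
ee_pos: [466.2, -52.5, 123.1]
orientation: [-2.831, -1.354, 0.008]
ft_force: [0.8, -0.6, 0.9]
width: 44.0
grasp_force: 0.0
t 3.225 zone tcp [-156.4    6.3  123.1] F zone [ 0.1 -1.   0.9] w 43.99312645965978
shift [ 0.183  0.025 -0.013] turn [-0.007  0.004  0.004]
```

View pics/pre.png

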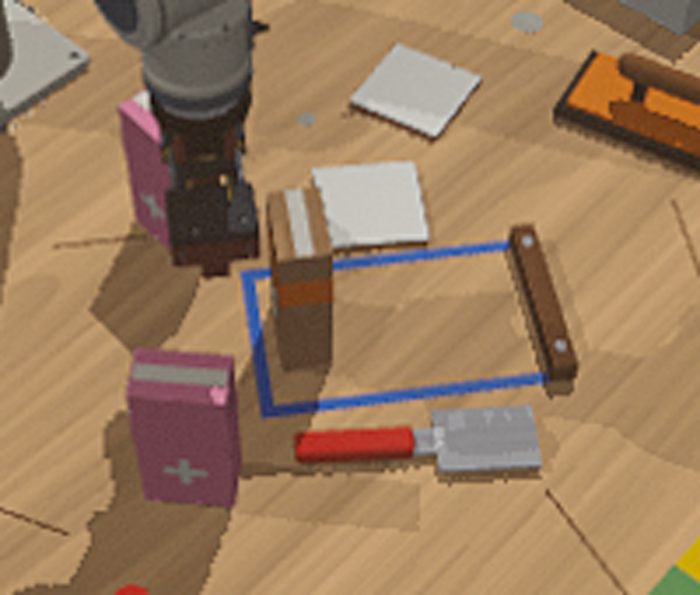

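The picture shows the carton still upright at (303,280) and the fingers behind it at (213,230), clear of the pink boxes. I'll approach the carton now.

```bash
python3 -m inch '[[0.04,0.012,0,-0.003,0.002,0.002,0],[0.09,0.025,-0.01,-0.007,0.004,0.004,0],[0.14,0.025,-0.01,-0.007,0.004,0.004,0],[0.183,0.025,-0.01,-0.007,0.004,0.004,0],[0.183,0.025,-0.01,-0.007,0.004,0.004,0]]'; python3 go.py -109 2.6 125
python3 -m inch '[[0.02,0,0,0,0,0,0],[0.04,0,0,0,0,0,0],[0.06,0,0,0,0,0,0],[0.08,0,0,0,0,0,0],[0.1,0,0,0,0,0,0]]';python3 go.py -90 2.6 125
```

```text
t: 3.9
ee_pos: [489.1, -35.4, 126.8]
orientation: [2.837, 1.34, 0.009]
ft_force: [0.2, -0.8, 0.9]
width: 44.1
grasp_force: 0.0
t 3.9 zone tcp [-128.7   -0.7  126.8] F zone [-0.5 -0.7  0.9] w 44.088185672233394
shift [ 0.131 -0.023  0.012] turn [ 0.007 -0.004 -0.008]
t: 4.53
ee_pos: [498.4, -24.1, 126.7]
orientation: [2.838, 1.339, 0.008]
ft_force: [-0.9, -0.2, 0.2]
width: 43.9
grasp_force: 0.2
t 4.525 zone tcp [-114.1   -0.8  126.7] F zone [-0.7  0.6  0.2] w 43.92947732818039
shift [ 0.16  -0.024  0.012] turn [ 0.007 -0.004 -0.009]
```

```bash
python3 -m inch '[[0.0,-0.02,0,0,0,-0.008,0],[0.02,-0.02,0,0,0,-0.008,0],[0.04,-0.02,0,0,0,-0.008,0],[0.06,-0.02,0,0,0,-0.008,0],[0.08,-0.02,0,0,0,-0.008,0]]';python3 go.py -90 2.6 125
python3 -m inch '[[0.02,0,0,0,0,0,0],[0.04,0,0,0,0,0,0],[0.06,0,0,0,0,0,0],[0.06,0,0,0,0,0,0]]';python3 go.py -80 2.6 125
python3 - <<'E'
from h import *
a=ctrl.get_image("scene")[130:300,190:390,::-1]
cv2.imwrite("pics/mid.png",cv2.resize(a,None,fx=3.5,fy=3.5,interpolation=2))
E
```

```text
t: 5.15
ee_pos: [503.8, -12.8, 126.8]
orientation: [2.834, 1.348, 0.008]
ft_force: [0.1, 0.3, 0.3]
width: 44.1
grasp_force: 0.1
t 5.15 zone tcp [-101.9    2.1  126.8] F zone [0.3 0.2 0.3] w 44.055217923159994
shift [ 0.08  -0.004  0.012] turn [ 0.007 -0.004 -0.001]
t: 5.65
ee_pos: [509.5, -5.8, 126.8]
orientation: [2.833, 1.348, 0.008]
ft_force: [1.2, 0.5, -0.1]
width: 44.2
grasp_force: 0.1
t 5.65 zone tcp [-92.9   2.1 126.8] F zone [ 1.2 -0.6 -0.1] w 44.2242539159882
shift [ 0.086 -0.003  0.012] turn [ 0.007 -0.004 -0.001]
```

View pics/mid.png

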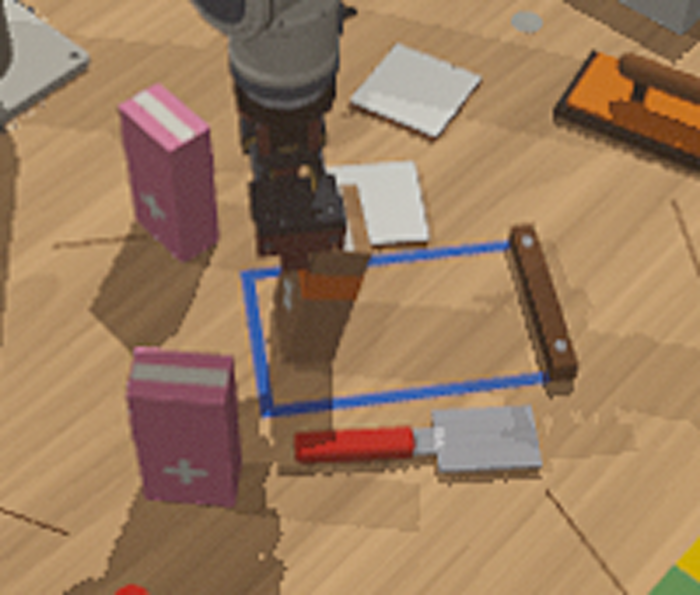

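The carton is tilting over its front edge as intended, with its foot at (305,360) unmoved and its top leaning towards the stop. I'll go on slowly past the balance point.

```bash
python3 -m inch '[[0.02,0,0,0,0,0,0],[0.04,0,0,0,0,0,0],[0.06,0,0,0,0,0,0],[0.08,0,0,0,0,0,0],[0.1,0,0,0,0,0,0],[0.12,0,0,0,0,0,0],[0.14,0,0,0,0,0,0],[0.14,0,0,0,0,0,0],[0.14,0,0,0,0,0,0],[0.14,0,0,0,0,0,0]]'
python3 go.py -90 2.6 30
python3 - <<'E'
from h import *
a=ctrl.get_image("scene")[130:300,190:390,::-1]
cv2.imwrite("pics/fell.png",cv2.resize(a,None,fx=3.5,fy=3.5,interpolation=2))
E
```

```text
t: 6.95
ee_pos: [522.5, 10.2, 126.8]
orientation: [2.834, 1.348, 0.008]
ft_force: [0.0, 0.2, 0.3]
width: 43.9
grasp_force: 0.0
t 6.95 zone tcp [-72.3   2.1 126.8] F zone [0.2 0.1 0.3] w 43.94538200634792
shift [-0.12  -0.007  0.645] turn [ 0.007 -0.004 -0.001]
```

View pics/fell.png

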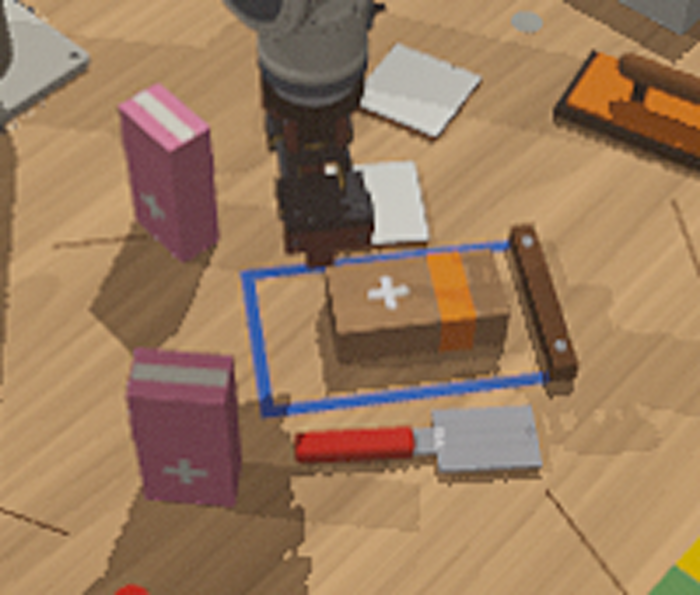

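The carton has fallen flat inside the tape, from (328,268) to (508,318), and lies short of the stop. I'll measure how it lies.

Run:
```python
from fit import *
S=lambda a:(np.array(a,float)-1.25)/3.5+[190,130]
Z=np.array([569.66,64.996,.889])
g=lambda p,z:loc(p,[[*q,z] for q in [(0,37.5),(150,37.5),(150,-37.5),(0,-37.5)]])
c=fit([*loc(Z,[[-64,3,0]])[0,:2],.889],[("scene",[[0,37.5,45],[150,37.5,45],[150,-37.5,45],[0,-37.5,45],[0,-37.5,0],[150,-37.5,0]],S([[328,268],[496,248],[508,318],[335,332],[342,365],[503,355]]))])
for q in (0,150):
    P=loc(c,[[q,0,0]])[0,:2]-Z[:2]; print(q,np.cos(Z[2])*P[0]+np.sin(Z[2])*P[1],-np.sin(Z[2])*P[0]+np.cos(Z[2])*P[1])
```

```text
[530.766  21.378   0.856] res [-0.3 -0.6 -0.2  1.2  0.9  0.3  0.4  0.5 -1.7 -0.1  0.8 -1.4]
0 -58.37728487766202 2.7110312924992748
150 91.54118024136645 -2.2340487224915933
```

```bash
python3 -m inch '[[-0.04,0,0,0,0,0,0],[-0.07,0.014,0,0.003,0,0,0],[-0.07,0.014,0.2,0.007,-0.004,0,0],[-0.07,0.014,0.4,0.007,-0.004,0,0],[-0.07,0.014,0.6,0.007,-0.004,0,0],[-0.07,0.014,0.7,0.007,-0.004,0,0],[-0.07,0.014,0.7,0.007,-0.004,0,0]]'; python3 go.py -50 0 22
```

```text
t: 7.88
ee_pos: [517.6, 0.5, 21.1]
orientation: [-2.836, -1.349, 0.003]
ft_force: [-0.6, 0.4, 0.8]
width: 43.9
grasp_force: 0.0
t 7.875 zone tcp [-82.9  -0.2  21.1] F zone [-0.1  0.6  0.8] w 43.864681207073936
shift [ 0.219 -0.002 -0.006] turn [-0.002  0.001 -0.002]
```

```bash
python3 -m inch '[[0.03,0,0,0,0,0,0],[0.06,0,0,0,0,0,0],[0.09,0,0,0,0,0,0],[0.12,0,0,0,0,0,0],[0.15,0,0,0,0,0,0],[0.18,0,0,0,0,0,0],[0.2,0,0,0,0,0,0],[0.22,0,0,0,0,0,0],[0.22,0,0,0,0,0,0]]'; python3 go.py -40 0 22
python3 -m inch '[[0.01,0,0,0,0,0,0],[0.02,0,0,0,0,0,0],[0.02,0,0,0,0,0,0]]'; python3 go.py -40 0 22
python3 -m inch '[[0.01,0,0,0,0,0,0],[0.02,0,0,0,0,0,0],[0.02,0,0,0,0,0,0]]'; python3 go.py -40 0 22
```

```text
t: 9.0
ee_pos: [539.4, 26.5, 21.8]
orientation: [2.837, 1.35, 0.001]
ft_force: [0.0, -0.2, -0.8]
width: 44.0
grasp_force: 0.0
t 9.0 zone tcp [-48.9  -0.7  21.8] F zone [-0.1 -0.1 -0.8] w 44.017971080310836
shift [ 0.06  -0.005 -0.001] turn [ 0.    -0.001 -0.001]
t: 9.38
ee_pos: [541.1, 28.7, 21.8]
orientation: [2.837, 1.35, 0.0]
ft_force: [-0.3, 0.5, 0.6]
width: 43.9
grasp_force: 0.1
t 9.375 zone tcp [-46.2  -0.7  21.8] F zone [0.2 0.6 0.6] w 43.86445931939204
shift [ 0.041 -0.004 -0.001] turn [ 0.    -0.    -0.001]
t: 9.75
ee_pos: [543.1, 31.1, 21.8]
orientation: [2.837, 1.349, 0.001]
ft_force: [0.1, 0.6, -0.1]
width: 44.2
grasp_force: 0.0
t 9.75 zone tcp [-43.1  -0.7  21.8] F zone [ 0.6  0.3 -0.1] w 44.17939031182665
shift [ 0.021 -0.005 -0.001] turn [ 0.    -0.    -0.001]
```

Nothing has stalled yet, so I'll keep going in small steps until the force rises.

```bash
python3 -m inch '[[0.01,0,0,0,0,0,0],[0.02,0,0,0,0,0,0],[0.02,0,0,0,0,0,0]]'; python3 go.py -40 0 22|head -1
python3 -m inch '[[0.01,0,0,0,0,0,0],[0.015,0,0,0,0,0,0],[0.015,0,0,0,0,0,0]]'; python3 go.py -40 0 22|head -1
python3 - <<'E'
from h import *
a=ctrl.get_image("scene")[130:300,190:390,::-1]
cv2.imwrite("pics/push.png",cv2.resize(a,None,fx=3.5,fy=3.5,interpolation=2))
E
```

```text
t: 10.12
ee_pos: [544.3, 32.8, 21.8]
orientation: [2.837, 1.35, -0.002]
ft_force: [-2.4, -5.1, 1.8]
width: 44.0
grasp_force: 2.4
t 10.125 zone tcp [-41.   -0.6  21.8] F zone [-5.5 -1.3  1.8] w 43.99063758560684
t: 10.5
ee_pos: [544.3, 32.9, 21.8]
orientation: [2.836, 1.35, -0.007]
ft_force: [-5.3, -15.4, 7.9]
width: 43.8
grasp_force: 7.9
t 10.5 zone tcp [-40.9  -0.5  21.8] F zone [-15.3  -5.6   7.9] w 43.8008784387906
```

View pics/push.png

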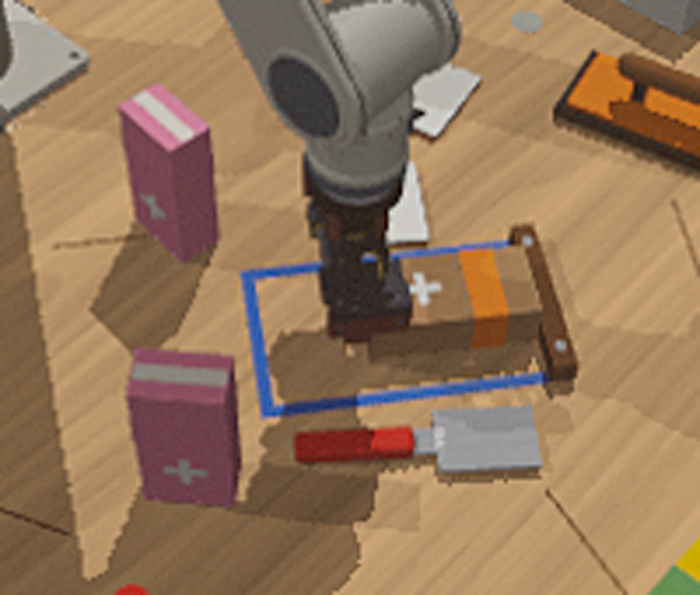

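The carton's top end is at the stop, from (527,245) to (545,335). The arm has stalled there with about 15 N on it. I'll back straight off, raise the tool clear and check.

```bash
python3 -m inch '[[-0.02,0,0,0,0,0,0],[-0.05,0,0,0,0,0,0],[-0.12,0,0,0,0,0,0],[-0.25,0,0,0,0,0,0],[-0.25,0,-0.3,0,0,0,0],[-0.25,0,-0.7,0,0,0,0],[-0.3,0,-1,0,0,0,0],[-0.6,0,-1,0,0,0,0],[-0.9,0,-1,0,0,0,0],[-0.9,0,-1,0,0,0,0]]'; python3 go.py -40 0 22|head -1
python3 - <<'E'
from h import *
a=ctrl.get_image("scene")[170:270,250:370,::-1]
cv2.imwrite("pics/end.png",cv2.resize(a,None,fx=6,fy=6,interpolation=2))
E
```

```text
t: 11.8
ee_pos: [458.1, -71.5, 171.6]
orientation: [-2.839, -1.345, 0.002]
ft_force: [0.9, 1.1, -0.0]
width: 43.9
grasp_force: 0.0
t 11.8 zone tcp [-176.3    0.6  171.6] F zone [ 1.4  0.  -0. ] w 43.90015588908608
```

View pics/end.png

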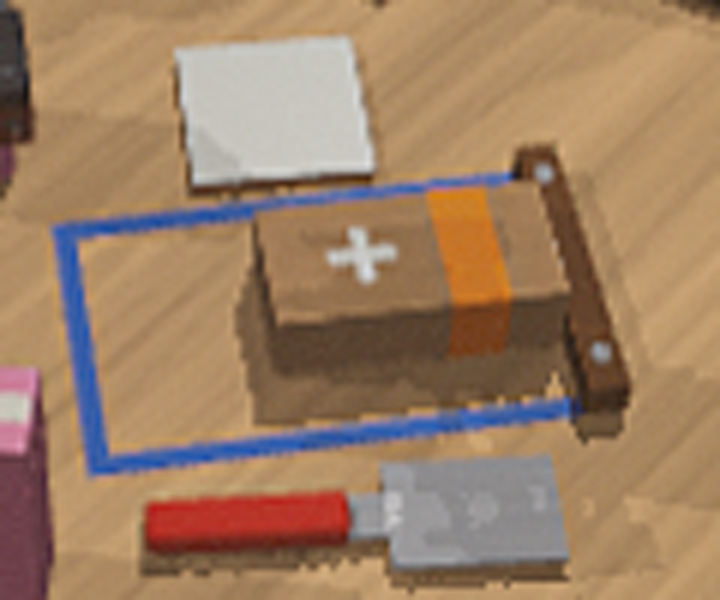

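The carton lies against the stop: its end edge runs from (538,183) to (568,295), parallel to the stop's face edge from (513,150) to (580,405). I'll check this with a fit.

Run:
```python
from fit import *
S=lambda a:(np.array(a,float)-2.5)/6+[250,170]
Z=fit([569.66,64.996,.889],[("scene",[[-132,-82,0],[-132,82,0],[120,-82,22],[120,82,22]],S([[93,476],[53,228],[581,372],[514,152]]))])
c=fit([*loc(Z,[[-30,0,0]])[0,:2],.889],[("scene",[[0,37.5,45],[150,37.5,45],[150,-37.5,45],[0,-37.5,45],[0,-37.5,0],[150,-37.5,0]],S([[255,214],[538,182],[568,293],[272,325],[282,375],[566,343]]))])
for q in (0,150):
    P=loc(c,[[q,0,0]])[0,:2]-Z[:2]; print(q,np.cos(Z[2])*P[0]+np.sin(Z[2])*P[1],-np.sin(Z[2])*P[0]+np.cos(Z[2])*P[1])
```

```text
[566.86   67.966   0.913] res [-0.5  0.1 -0.7 -0.7  1.5  2.  -0.5 -2. ]
[548.767  43.842   0.891] res [-0.2 -0.6  0.2 -0.5  0.8 -0.2  0.9  0.1 -1.1  0.6 -0.6  0.4]
0 -30.152475376128397 -0.4359013197197381
150 119.811036138263 -3.7442565414290954
```

```bash
python3 -c "from workcell import ctrl; print(ctrl.close_job())"
```

```text
the job is handed in; nothing more can be done
None
```

The carton was tipped flat inside the rectangle, then pushed until its top end sat snug against the stop (119.8 mm measured, stop face at 120 mm) and square to it within what the pictures resolve; the job is handed in, and no verdict was returned.

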